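Set the end stop of the drilling jig and hold a toner cartridge in its corner

ROBOT

A 6-joint arm with a two-finger parallel gripper is mounted at the origin on a cart in front of the work surface, level with it; the furniture and walls round the work are solid. World frame = base frame: x ahead of the robot, y to its left, z up, the work surface at z = 0. Lengths are in m, angles in rad, forces in N, time in s.
With the tool pointing down it reaches from about 0.25 to 0.8 m from the base axis. Payload 3.9 kg.
Tool frame: the origin (TCP) lies where the fingers leave the gripper's body, on its centre line; the fingertips stand 73 mm ahead of it and the grasp point (between the pads) lies 54 mm ahead of it; z points along the fingers, y is the line along which they close (so a half turn about z gives the same grasp; the last joint's range is limited). The gripper opens to 85 mm and grips with 20 to 120 N. Pads are 22 mm wide; open, the fingers measure 114 mm over their backs; the gripper's body (76 mm by 85 mm) begins 54 mm behind the grasp point. The pads swing forward as they close: fully open they stand 13 mm farther back than shut.
Start: joints at [1.179, 0.26, -0.138, 1.173, 0, 1.571], TCP at [0.2, 0.485, 0.304] pointing down, gripper open.
Joint ranges: [-2.78, 2.78], [-0.83, 1.72], [-1.28, 1.37], [-1.9, 2.12], [-1.57, 1.48], [-3.14, 3.14]. Speed limits (rad/s): [2.57, 2.57, 3.14, 3.14, 3.14, 3.14].

INTERFACE

Orientations are given as a unit quaternion [x, y, z, w].
In Python, from cell import manip gives the robot as it stands. The module is installed in compiled form; this text tells all that it offers.
- The arm moves only by the shell command python3 -m creep 'ROWS' [FORCE]. ROWS is a JSON list of rows, 1 to 5 of them, each of 7 numbers: a rotation vector rx, ry, rz in rad, then dx, dy, dz in m, then the finger opening in m; each row shifts and turns the commanded pose from where the row before left it, along the tool's axes as they then stand; what a row does not reach is not made up. A row lasts 1/12 s, in which the tool goes at most 0.0417 m and 0.125 rad, less where a joint would pass 70% of its speed; a pose out of reach is approached as far as the arm can. The fingers move at their own pace and stop on an object; FORCE is the grip in N (left out, the last holds). Time passes only in rows, so rows that do not move let the fingers close. It prints the time, the measured TCP pose, the force, the opening and the grip force at its end.
- manip.read_state(): the state, without advancing time (a new reading comes with each control period).
- manip.read_camera(name): name is "side" or "top"; returns the picture (400x640x3 uint8, red, green, blue); there is no depth.
- manip.get_calibration(name): a dict with "intrinsics" (3x3 intrinsics, pixels), "R" (3x3) and "t" (3): a world point X has camera coordinates R X + t. Camera axes: x right, y down, z forward; pixel columns grow to the right and rows downward; lengths in m; the calibration is good to about 2 mm. A picture is of the moment at which its call begins. get_calibration takes no time and is no camera call.
- manip.job_done(): hands the job in; it is judged then, once.
The state is a dict: "time": time; "q": joint angles; "dq": joint speeds; "joint_torque": joint torques, N m; "tool_pos": TCP position; "eef_rot": TCP orientation; "ft_force": force on the tool from outside, world axes, zero at the start; "moment": the same for the moment, N m; "grip_width": finger opening in m; "grasp_force": force on a finger pad.
Only numpy, scipy, OpenCV 4.12 (cv2) and the standard library are available. Lean on these libraries where they do the work, as an engineer would, in place of code of your own. Each camera call takes 0.05 s, during which the arm holds its last target. There are 200 camera calls.

TASK

Get the half toner cartridge ready for drilling its filling hole: first crank the handwheel of the drilling jig until the pointer of the end stop lines up with the long setting line on the scale. Then lay the cartridge flat on the jig's plate, slide it in under the drill-bush arm and press it into the corner, so that its long flat side bears on both blocks of the back fence and its end bears on the end stop, without shoving the stop off its line. Finish while still holding the cartridge pressed firmly into the corner, and leave the other things on the bench where they are.

Things in the scene. Friction and masses are not known exactly. Their poses are not given: they have to be found in the camera images.
- jig: drilling jig, fixed to the bench: plain steel base plate 180 x 380 mm, top at z = 10 mm. Origin on the bench top; x away from the robot, y left, z up. Plate from x = -85 to +95 mm, y = -200 to +180 mm. A grey gear housing on its right end (60 x 58 mm, top 58 mm high) carries the handwheel; the wheel's upright shaft is at x = +10, y = -160 mm
- back_fence: back fence of the jig, fixed; same origin and axes as the jig. Two steel blocks in line, 32 mm high above the plate, front faces at x = +55 mm, spanning y = -42 to +4 mm and y = +116 to +162 mm. The 112 mm gap between them is open, with bare plate behind, so a finger can stand behind the cartridge there
- bush (a point): drill bush in its dark steel arm over the plate, centre of its underside, 66 mm above the bench (a cartridge on the plate reaches 56 mm), at jig x = +24, y = -18 mm. The arm is 32 mm wide, top at 82 mm (bush 87), and reaches forward from a post behind the fence to jig x = +11 mm: the cartridge goes in under it from the front, not from above
- end_stop: end stop: upright steel plate, jig x = -13 to +33 mm, 34 mm high above the plate, sliding along the jig's y on a rack. Origin on the plate's top, in the stop's face, which looks to +y (left); axes as the jig. Only the handwheel moves it; it stands by friction, and a push of about 30 N makes it creep
- stop_pointer (a point): tip of the pointer on the end stop, over the scale, in the plane of the stop's face
- set_mark (a point): near end of the setting line, the one long line across the scale (the short ticks are 5 mm apart), at jig x = -54, y = -60 mm; axes as the jig. The stop is set when pointer and line have the same jig y; its face is then at jig y = -60 mm
- handwheel (a joint): turn of the handwheel, rad, positive counter-clockwise from above; that moves the stop to +y (left), 12 mm per rad. Jig y of the stop's face = -105 mm + 12 mm x value: the line is at 3.75. Starts at 0 to 1.6. Stiff, some 10 N at the handle; stays where it is left
- handle_mid (a point): grip point of the handwheel's black handle: an upright round grip 20 mm thick, from 83 to 127 mm above the bench (this point at 109 mm; the rim below ends at 81 mm), 38 mm from the shaft, on its -x side at wheel value 0. The grip spins freely on its pin, so the gripper can go round the circle without turning
- cartridge: half of a stripped toner cartridge, black, 0.35 kg, 46 mm high, left of the jig. Origin under its middle; y along its length, end faces at +-125 mm (stubs stick out farther). Body 70 mm wide: flat side at its x = -39 mm (upright from 7 to 30 mm height), other side at x = +31 mm (upright from 12 to 22 mm, sloping in above). Outer 10 mm of each end 2.5 mm prouder. Grip across the middle, low
- cart_back (a point): middle of the cartridge's flat side (its x = -39 mm), 20 mm above its underside. It starts facing away from the robot, within about 0.3 rad, and goes to the back fence: the cartridge's own x then points to the jig's -x, and its origin, pressed home, at jig x = +16, y = +65, z = 10 mm
- loose_driver: black-handled hex driver, 219 mm long, 22 mm thick, loose, lying behind the jig's right end; origin under its middle; to be left alone
- brush: wooden dust brush lying flat, 197 mm long, 40 mm wide, 11 mm thick, loose, right of the jig; origin under its middle; to be left alone
- loose_gear: small grey gear, 34 mm across, 15 mm high, loose, near the front edge between jig and cartridge; origin at the centre of its underside; to be left alone
- loose_nozzle: grey cone nozzle standing upright, 42 mm across, 53 mm high, loose, behind the cartridge's right end; origin at the centre of its underside; to be left alone

How it is judged:
By the outcome, as a careful person would: the job done as asked, in the order asked, and still so for the second after the job is handed in, while the arm keeps its last pose, push and grip.
It also fails if it takes over 72 s, if anything falls off the work surface, if the arm or the gripper's body presses on something with over 40 N, if the wrist force passes 120 N, or if a joint passes its speed limit or range.

## Working session

There is one attempt and no reset: what is moved stays moved. The work goes in short steps, Python scripts to look and compute and a shell command to move; the robot and the scene stay as the last step left them, time stands still between calls to the robot, and variables do not carry over. Pictures are saved under pics/ and viewed, at most 10 in all, crops included, and the job is handed in when it is done.

```bash
mkdir -p pics; ls
python3 - <<'E'
from cell import manip
import cv2, numpy as np
np.set_printoptions(precision=4,suppress=True)
s=manip.read_state()
print({k:np.round(v,4) for k,v in s.items()})
for n in("top","side"):
    im=manip.read_camera(n); cv2.imwrite(f"pics/{n}0.png",im[:,:,::-1])
    c=manip.get_calibration(n); print(n,c["intrinsics"],c["R"],c["t"], -np.array(c["R"]).T@c["t"])
E
```

```text
pics
{'time': np.float64(0.0), 'q': array([ 1.179 ,  0.2607, -0.1394,  1.1727, -0.    ,  1.5708]), 'dq': array([-0.0003, -0.0006, -0.0004,  0.0015,  0.0003, -0.0002]), 'joint_torque': array([  0.0005, -40.5681,  25.3923,   0.0187,   0.0002,  -0.    ]), 'tool_pos': array([0.2003, 0.4847, 0.3031]), 'eef_rot': array([ 0.1947,  0.9809, -0.001 , -0.0002]), 'ft_force': array([-0.1129,  0.4913, -0.5743]), 'moment': array([-0.0338, -0.0036,  0.0017]), 'grasp_force': np.float64(0.0), 'grip_width': np.float64(0.0852)}
top [[501.1391   0.     319.8814]
 [  0.     501.1391 193.4855]
 [  0.       0.       1.    ]] [[-0.0077 -1.     -0.0026]
 [-0.9965  0.0079 -0.0828]
 [ 0.0829  0.002  -0.9966]] [-0.1005  0.5271  1.4368] [ 0.4054 -0.1075  1.4752]
side [[414.948    0.     321.5594]
 [  0.     414.948  198.1855]
 [  0.       0.       1.    ]] [[ 0.541  -0.8408 -0.0182]
 [-0.5157 -0.3145 -0.797 ]
 [ 0.6644  0.4406 -0.6037]] [-0.3719  0.3082  0.842 ] [-0.1993 -0.5867  0.7473]
```

View pics/top0.png

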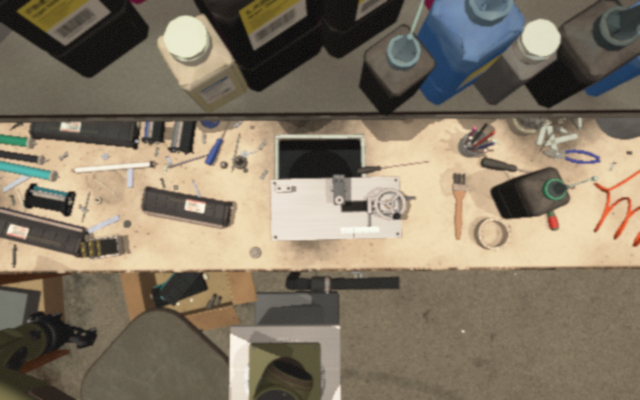

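View pics/side0.png

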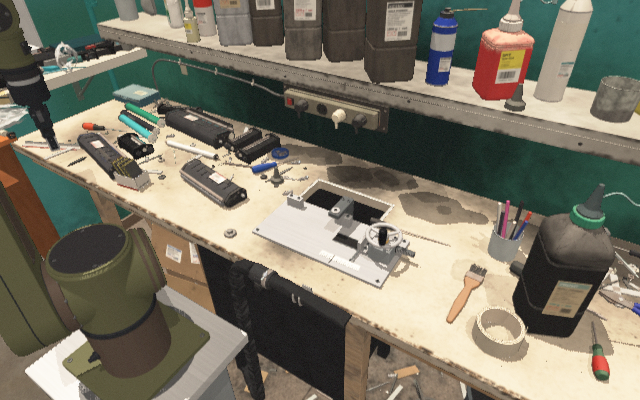

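Top view: the jig plate spans about (271,179) to (403,240), the handwheel is near (387,205), the cartridge near (187,206), the gear at (256,252) and the nozzle near (240,160). The side view shows the jig around (325,235), the wheel at (385,240) and the cartridge at (213,182). Next I'll enlarge both.

Run:
```python
import cv2
a=cv2.imread("pics/top0.png")[125:245,262:422]; cv2.imwrite("pics/c1.png",cv2.resize(a,None,fx=5,fy=5,interpolation=cv2.INTER_CUBIC))
a=cv2.imread("pics/side0.png")[140:290,220:420]; cv2.imwrite("pics/c2.png",cv2.resize(a,None,fx=4,fy=4,interpolation=cv2.INTER_CUBIC))
a=cv2.imread("pics/top0.png")[140:265,130:270]; cv2.imwrite("pics/c3.png",cv2.resize(a,None,fx=4.8,fy=4.8,interpolation=cv2.INTER_CUBIC))
```

```text
(no output)
```

View pics/c1.png

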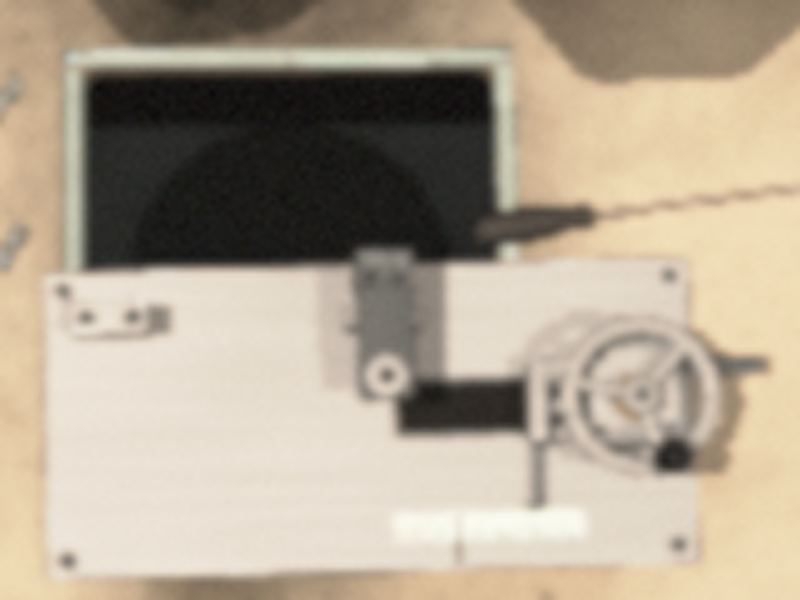

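View pics/c2.png

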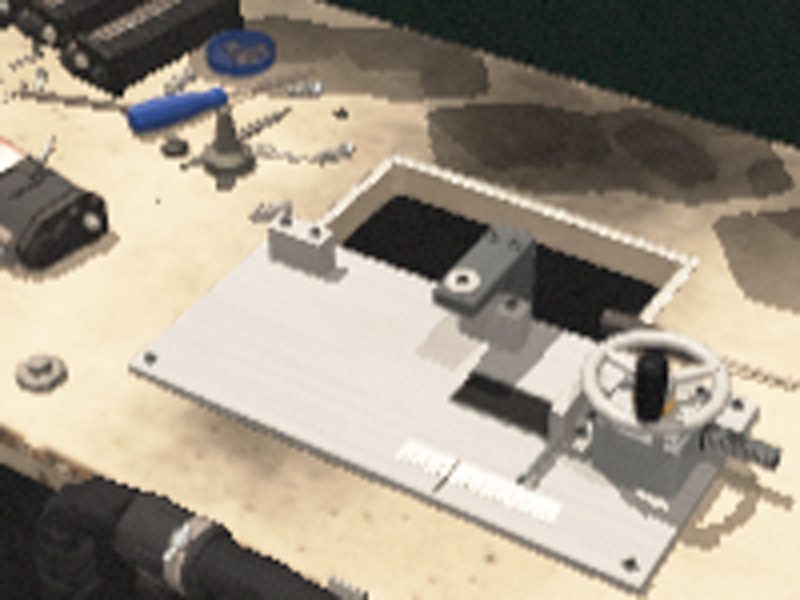

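View pics/c3.png

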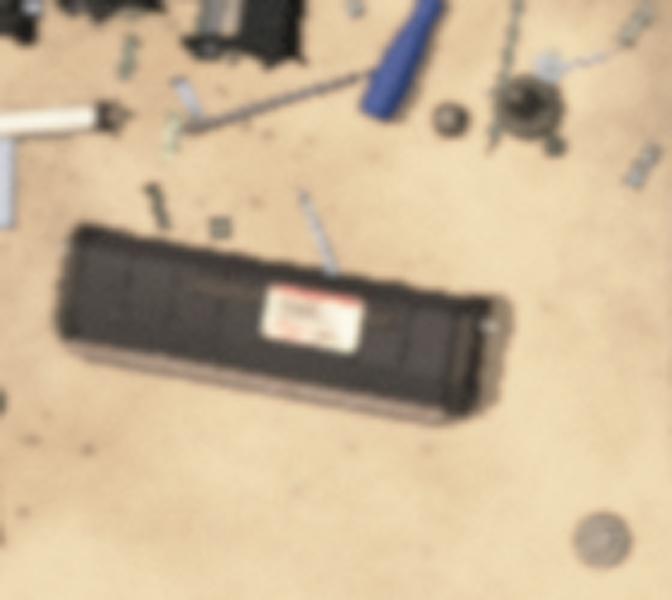

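The top crop c1 shows plate corners at about (43,272), (688,262), (698,557) and (50,577). The wheel hub is at (643,393), the black handle top at (673,452), the pointer tip at (538,503) and the set line at (459,535). In c3 the cartridge outline has corners near (80,228), (490,298), (462,418) and (65,345). c2 shows the handle at (652,385) with its top at (652,355).

```bash
cat > h.py <<'E'
import numpy as np, cv2
from cell import manip
from scipy.spatial.transform import Rotation as Ro
np.set_printoptions(precision=4,suppress=True)
def cast(n,p,z):
    c=manip.get_calibration(n);K,R,t=map(np.array,(c["intrinsics"],c["R"],c["t"]))
    o=-R.T@t; d=R.T@np.linalg.inv(K)@[p[0],p[1],1]
    return o+d*(z-o[2])/d[2]
def proj(n,X):
    c=manip.get_calibration(n);K,R,t=map(np.array,(c["intrinsics"],c["R"],c["t"]))
    v=K@(R@X+t); return v[:2]/v[2]
def up(p,o,s): return [o[0]+(p[0]+.5)/s-.5,o[1]+(p[1]+.5)/s-.5]
def jig():
    # subpixel-ish plate corners from first picture, z=10mm
    return None
E
python3 - <<'E'
from h import *
o1=(262,125);o2=(220,140)
C=np.array([cast("top",up(p,o1,5),.01)[:2] for p in[(43,272),(688,262),(698,557),(50,577)]])
J=np.array([[95,180],[95,-200],[-85,-200],[-85,180]])/1e3
print("top corners",C)
def fit(J,C):
    a=J-J.mean(0);b=C-C.mean(0); th=np.arctan2((a[:,0]*b[:,1]-a[:,1]*b[:,0]).sum(),(a*b).sum())
    R=np.array([[np.cos(th),-np.sin(th)],[np.sin(th),np.cos(th)]]); T=C.mean(0)-R@J.mean(0); return th,R,T
th,R,T=fit(J,C);print("yaw",th,"T",T,"res",C-(J@R.T+T))
S=np.array([cast("side",up(p,o2,4),.01)[:2] for p in[(132,366),(645,585),(757,405)]])
th2,R2,T2=fit(J[[3,2,1]],S);print("side",th2,T2,S-(J[[3,2,1]]@R2.T+T2))
f=lambda X:R.T@(X[:2]-T)*1e3
for nm,cam,p,z in[("hub top","top",up((643,393),o1,5),.081),("knob top","top",up((673,452),o1,5),.127),("knob side top","side",up((652,357),o2,4),.127),("ptr","top",up((538,503),o1,5),.012),("line","top",up((459,535),o1,5),.01),("bush top","top",up((387,374),o1,5),.087),("stop face top","top",up((528,400),o1,5),.044),("ptr side","side",up((522,482),o2,4),.012),("line side","side",up((448,475),o2,4),.01)]:
    X=cast(cam,p,z); print(nm,X,"jig mm",f(X))
im=cv2.imread("pics/top0.png"); g=im.max(2)
m=(g<110).astype(np.uint8); m[:183]=0;m[235:]=0;m[:,:138]=0;m[:,245:]=0
m=cv2.morphologyEx(m,cv2.MORPH_OPEN,np.ones((5,5)))
c=max(cv2.findContours(m,0,2)[0],key=cv2.contourArea);r=cv2.minAreaRect(c);b=cv2.boxPoints(r);print("cart px",r,b)
for z in(.02,.046):
    W=np.array([cast("top",p,z)[:2] for p in b]);print(z,W,W.mean(0),[np.linalg.norm(W[i]-W[(i+1)%4]) for i in(0,1)])
E
```

```text
top corners [[ 0.5712  0.0412]
 [ 0.5741 -0.3382]
 [ 0.4012 -0.3405]
 [ 0.3924  0.037 ]]
yaw 0.01584093416113515 T [ 0.4795 -0.1402] res [[-0.0005 -0.0001]
 [-0.0036  0.0004]
 [ 0.0034  0.0011]
 [ 0.0007 -0.0014]]
side 0.022223272851768484 [ 0.4807 -0.1443] [[ 0.0014 -0.0039]
 [ 0.0027  0.0011]
 [-0.0041  0.0028]]
hub top [ 0.4926 -0.3005  0.081 ] jig mm [  10.5564 -160.4537]
knob top [ 0.4579 -0.3096  0.127 ] jig mm [ -24.3725 -169.0488]
knob side top [ 0.4587 -0.313   0.127 ] jig mm [ -23.5964 -172.4874]
ptr [ 0.4332 -0.2476  0.012 ] jig mm [ -48.0166 -106.6631]
line [ 0.415  -0.2014  0.01  ] jig mm [-65.5097 -60.2332]
bush top [ 0.504  -0.1577  0.087 ] jig mm [ 24.1258 -17.9116]
stop face top [ 0.4915 -0.2397  0.044 ] jig mm [ 10.3382 -99.7354]
ptr side [ 0.4351 -0.2457  0.012 ] jig mm [ -46.1341 -104.8119]
line side [ 0.418  -0.2031  0.01  ] jig mm [-62.5208 -61.882 ]
cart px ((186.86737060546875, 206.29135131835938), (88.92487335205078, 24.068723678588867), 10.437475204467773) [[140.9605 210.0717]
 [145.3208 186.4012]
 [232.7743 202.511 ]
 [228.4139 226.1815]]
0.02 [[0.4821 0.4161]
 [0.5512 0.4049]
 [0.5021 0.1491]
 [0.4334 0.1613]] [0.4922 0.2829] [np.float64(0.06998620696039044), np.float64(0.26046572020721637)]
0.046 [[0.4808 0.4068]
 [0.5486 0.3958]
 [0.5003 0.1445]
 [0.4329 0.1565]] [0.4906 0.2759] [np.float64(0.06873580054663152), np.float64(0.2558121174295181)]
```

```bash
R='[0,0,0.1163,0,0,0,0.085]'
python3 -m creep "[[0,0,0.1163,0,0,0,0.085],[0,0,0.1163,0,0,0,0.085],[0,0,0.1163,0,0,0,0.085],[0,0,0.1163,0,0,0,0.085],[0,0,0.1163,0,0,0,0.085]]" 60
python3 -m creep "[[0,0,0.1163,0,0,0,0.085],[0,0,0.1163,0,0,0,0.085],[0,0,0.1163,0,0,0,0.085],[0,0,0.1163,0,0,0,0.085],[0,0,0.1163,0,0,0,0.085]]"
python3 -m creep "[[0,0,0,0,0,0,0.085]]"
```

```text
time: 0.52
tool_pos: [0.2003, 0.4849, 0.3034]
eef_rot: [0.47, 0.883, -0.001, 0.0]
ft_force: [0.8, -0.1, -0.1]
grip_width: 0.0852
grasp_force: 0.0
time: 0.93
tool_pos: [0.2003, 0.4849, 0.3034]
eef_rot: [0.703, 0.711, -0.001, 0.0]
ft_force: [-0.2, 0.5, -0.4]
grip_width: 0.0857
grasp_force: 0.0
time: 1.02
tool_pos: [0.2004, 0.4849, 0.3034]
eef_rot: [0.702, 0.712, -0.001, 0.0]
ft_force: [-0.3, -0.8, -0.1]
grip_width: 0.0849
grasp_force: 0.0
```

```bash
for i in 1 2 3 4; do python3 -m creep '[[0,0,0,-0.0395,0.0122,0,0.085],[0,0,0,-0.0395,0.0122,0,0.085],[0,0,0,-0.0395,0.0122,0,0.085],[0,0,0,-0.0395,0.0122,0,0.085],[0,0,0,-0.0395,0.0122,0,0.085]]' | head -2; done
python3 -m creep '[[0,0,0,-0.01,0.002,0.03,0.085],[0,0,0,0,0,0.03,0.085],[0,0,0,0,0,0,0.085]]'
python3 - <<'E'
from h import *
im=manip.read_camera("side"); cv2.imwrite("pics/s1.png",cv2.resize(im[100:300,220:460],None,fx=3,fy=3)[:,:,::-1])
E
```

```text
time: 1.43
tool_pos: [0.2645, 0.2869, 0.3036]
time: 1.85
tool_pos: [0.3286, 0.0903, 0.304]
time: 2.27
tool_pos: [0.3928, -0.1065, 0.3039]
time: 2.68
tool_pos: [0.457, -0.3029, 0.3035]
time: 2.93
tool_pos: [0.4562, -0.3099, 0.2379]
eef_rot: [0.701, 0.713, -0.001, -0.006]
ft_force: [-1.2, 1.1, -1.9]
grip_width: 0.0849
grasp_force: 0.0
```

View pics/s1.png

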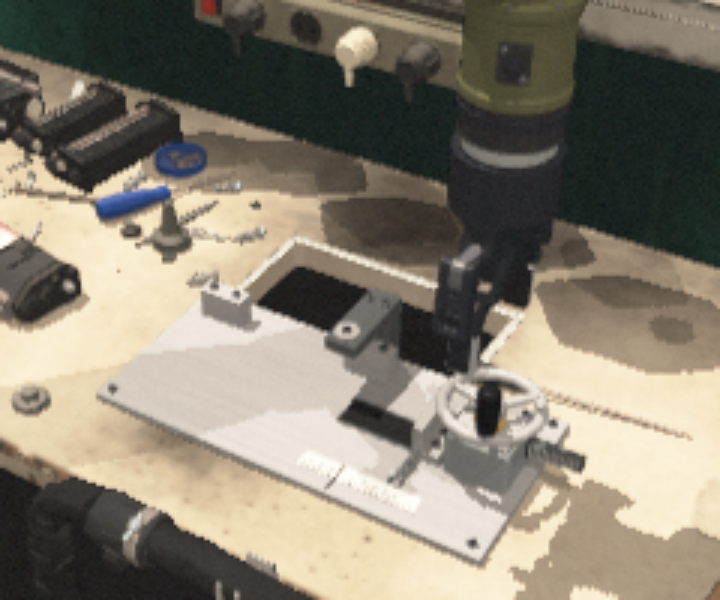

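The side view shows the open gripper hanging above the handwheel (fingers near (455,320), (515,270)), with the handle at (488,408) below and between. Descending and gripping next.

```bash
python3 -m creep '[[0,0,0,-0.001,0.0023,0.025,0.085],[0,0,0,0,0,0.025,0.085],[0,0,0,0,0,0.022,0.085],[0,0,0,0,0,0,0.06]]' |head -4
python3 -m creep '[[0,0,0,0,0,0,0],[0,0,0,0,0,0,0],[0,0,0,0,0,0,0],[0,0,0,0,0,0,0],[0,0,0,0,0,0,0]]' 60
python3 -m creep '[[0,0,0,0,0,0,0],[0,0,0,0,0,0,0],[0,0,0,0,0,0,0]]'
```

```text
time: 3.32
tool_pos: [0.46, -0.3099, 0.1699]
eef_rot: [0.701, 0.714, -0.0, -0.003]
ft_force: [-0.7, 1.1, -0.2]
time: 3.73
tool_pos: [0.4599, -0.3122, 0.174]
eef_rot: [0.702, 0.713, -0.002, -0.0]
ft_force: [-8.1, -0.2, 8.0]
grip_width: 0.0172
grasp_force: 58.4
time: 3.98
tool_pos: [0.4598, -0.3122, 0.174]
eef_rot: [0.702, 0.712, -0.002, -0.0]
ft_force: [-8.2, 0.2, 9.9]
grip_width: 0.0174
grasp_force: 58.5
```

```bash
python3 -m creep '[[0,0,0,0,0,0,0.045],[0,0,0,0,0,0,0.045],[0,0,0,0,-0.001,0.007,0.045],[0,0,0,0,0,0,0.045]]'
python3 -m creep '[[0,0,0,0,0,0,0],[0,0,0,0,0,0,0],[0,0,0,0,0,0,0],[0,0,0,0,0,0,0],[0,0,0,0,0,0,0]]'
```

```text
time: 4.32
tool_pos: [0.4603, -0.3115, 0.164]
eef_rot: [0.701, 0.713, 0.0, -0.0]
ft_force: [0.6, -0.3, 0.3]
grip_width: 0.0455
grasp_force: 0.0
time: 4.73
tool_pos: [0.4597, -0.3116, 0.1648]
eef_rot: [0.702, 0.713, -0.001, -0.001]
ft_force: [-4.0, -0.1, 3.3]
grip_width: 0.0175
grasp_force: 58.7
```

```bash
python3 -m creep '[[0,0,0,-0.0068,0.0033,0,0],[0,0,0,-0.006,0.0046,0,0]]'
python3 -m creep '[[0,0,0,-0.005,0.0057,0,0],[0,0,0,0,0,0,0]]'
```

```text
time: 4.9
tool_pos: [0.465, -0.3216, 0.1647]
eef_rot: [0.701, 0.713, -0.0, -0.005]
ft_force: [-11.6, 5.9, 11.7]
grip_width: 0.0179
grasp_force: 59.8
time: 5.07
tool_pos: [0.4718, -0.3288, 0.1647]
eef_rot: [0.702, 0.712, -0.002, -0.003]
ft_force: [-9.7, 1.5, 9.7]
grip_width: 0.0173
grasp_force: 59.5
```

```bash
python3 -m creep '[[0,0,0,-0.0038,0.0066,0,0],[0,0,0,-0.0024,0.0072,0,0],[0,0,0,0,0,0,0]]' | head -4
python3 -m creep '[[0,0,0,-0.0009,0.0075,0,0],[0,0,0,0.0006,0.0076,0,0],[0,0,0,0,0,0,0]]'
```

```text
time: 5.32
tool_pos: [0.4859, -0.336, 0.1648]
eef_rot: [0.702, 0.712, -0.003, -0.002]
ft_force: [-9.2, -1.4, 6.7]
time: 5.57
tool_pos: [0.5018, -0.3368, 0.1648]
eef_rot: [0.702, 0.712, -0.003, -0.001]
ft_force: [-7.5, -4.8, 4.1]
grip_width: 0.0178
grasp_force: 59.0
```

```bash
cat >> h.py <<'E'
from scipy.optimize import least_squares
def crank(P,yaw=.0155):
    P=np.array(P); r=least_squares(lambda c:np.hypot(*(P-c).T)-.038,[.492,-.3]); d=(P-r.x)
    print("centre",r.x,"res mm",r.fun*1e3,"theta",np.arctan2(-d[:,1],-d[:,0])-yaw)
E
python3 - <<'E'
from h import *
crank([[.4597,-.3116],[.4718,-.3288],[.4859,-.336],[.5018,-.3368]])
E
```

```text
centre [ 0.4957 -0.2993] res mm [ 0.0253 -0.0334 -0.0002  0.0182] theta [0.3145 0.8753 1.2952 1.7171]
```

```bash
python3 -m creep '[[0,0,0,0.0021,0.0073,0,0],[0,0,0,0.0035,0.0067,0,0],[0,0,0,0.0048,0.0059,0,0],[0,0,0,0,0,0,0]]' 
python3 -m creep '[[0,0,0,0.0058,0.0048,0,0],[0,0,0,0.0067,0.0036,0,0],[0,0,0,0.0073,0.0022,0,0],[0,0,0,0,0,0,0]]'
python3 -m creep '[[0,0,0,0.0075,0.0007,0,0],[0,0,0,0.0075,-0.0008,0,0],[0,0,0,0.0055,-0.0016,0,0],[0,0,0,0,0,0,0]]'
python3 - <<'E'
from h import *
s=manip.read_state()
crank([[.4597,-.3116],[.4718,-.3288],[.4859,-.336],[.5018,-.3368],s["tool_pos"][:2]])
E
```

```text
time: 5.9
tool_pos: [0.5224, -0.3264, 0.1649]
eef_rot: [0.702, 0.712, -0.003, 0.001]
ft_force: [-4.5, -6.3, 2.4]
grip_width: 0.017
grasp_force: 58.9
time: 6.23
tool_pos: [0.533, -0.3067, 0.1649]
eef_rot: [0.702, 0.712, -0.003, 0.001]
ft_force: [-4.1, -6.3, 0.9]
grip_width: 0.0177
grasp_force: 58.7
time: 6.57
tool_pos: [0.5316, -0.2869, 0.1649]
eef_rot: [0.702, 0.712, -0.003, 0.003]
ft_force: [-1.8, -8.8, -2.4]
grip_width: 0.0174
grasp_force: 58.9
centre [ 0.4957 -0.2993] res mm [ 0.031  -0.0303  0.0003  0.0161  0.0082] theta [ 0.3144  0.8751  1.295   1.717  -2.8252]
```

```bash
python3 -m creep '[[0,0,0,0.005,-0.002,0,0],[0,0,0,0.0049,-0.0029,0,0],[0,0,0,0,0,0,0],[0,0,0,0,0,0,0]]'
python3 - <<'E'
from h import *
s=manip.read_state()
crank([[.4597,-.3116],[.4718,-.3288],[.4859,-.336],[.5018,-.3368],[.5224,-.3264],[.533,-.3067],s["tool_pos"][:2]])
E
```

```text
time: 6.9
tool_pos: [0.527, -0.2777, 0.1649]
eef_rot: [0.702, 0.712, -0.002, 0.003]
ft_force: [-1.0, -9.3, -3.4]
grip_width: 0.0174
grasp_force: 59.1
centre [ 0.4957 -0.2993] res mm [ 0.0686 -0.014  -0.0032 -0.0067  0.0289  0.0031  0.0402] theta [ 0.3136  0.8739  1.2937  1.7159  2.3327  2.93   -2.5532]
```

Run:
```python
from h import *
a=np.mean([manip.read_camera("top") for _ in range(4)],0).astype(np.uint8); b=np.mean([manip.read_camera("side") for _ in range(4)],0).astype(np.uint8)
cv2.imwrite("pics/t2full.png",a[:,:,::-1]);cv2.imwrite("pics/s2full.png",b[:,:,::-1])
x=cv2.resize(a[205:245,320:390],(700,400),interpolation=cv2.INTER_CUBIC); 
cv2.imwrite("pics/v2.png",np.vstack([cv2.resize(a[210:245,325:385],(480,280),interpolation=cv2.INTER_CUBIC),cv2.resize(b[235:275,310:370],(480,320),interpolation=cv2.INTER_CUBIC)])[:,:,::-1])
```

```text
(no output)
```

View pics/v2.png

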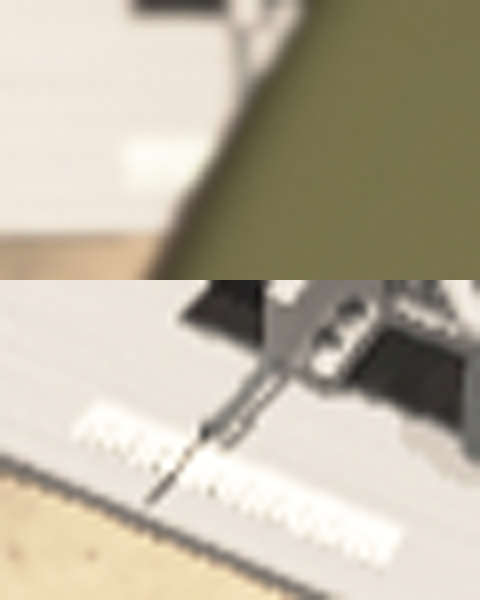

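The side crop shows the pointer tip at about (207,432), meeting the long line that runs (200,445)–(150,502). It looks lined up to within about 1 mm. One small nudge, then release.

```bash
python3 -m creep '[[0,0,0,0.0006,-0.0004,0,0],[0,0,0,0,0,0,0]]' | head -2
python3 -m creep '[[0,0,0,0,0,0,0.05],[0,0,0,0,0,0,0.05],[0,0,0,0,0,0,0.05],[0,0,0,0,0,-0.03,0.05],[0,0,0,0,0,-0.04,0.085]]'|head -2
python3 -m creep '[[0,0,0,0.03,-0.01,-0.03,0.085],[0,0,0,0.039,-0.01,-0.01,0.085],[0,0,0,0.0395,-0.01,-0.01,0.085],[0,0,0,0.0395,-0.01,0,0.085],[0,0,0,0.0395,-0.01,0,0.085]]' |head -2
python3 -m creep '[[0,0,0,0.0395,-0.01,0,0.085],[0,0,0,0.0395,-0.01,0,0.085],[0,0,0,0.0395,-0.01,0,0.085],[0,0,0,0.0395,-0.01,0,0.085],[0,0,0,0.0395,-0.01,0,0.085]]' |head -2
python3 - <<'E'
from h import *
a=np.mean([manip.read_camera("top") for _ in range(4)],0).astype(np.uint8); b=np.mean([manip.read_camera("side") for _ in range(4)],0).astype(np.uint8)
cv2.imwrite("pics/t3full.png",a[:,:,::-1]);cv2.imwrite("pics/s3full.png",b[:,:,::-1])
cv2.imwrite("pics/v3.png",np.vstack([cv2.resize(a[190:245,325:415],(720,440),interpolation=cv2.INTER_CUBIC)[:280],cv2.resize(b[235:275,310:400],(720,320),interpolation=cv2.INTER_CUBIC)])[:,:,::-1])
E
```

```text
time: 7.47
tool_pos: [0.5269, -0.2776, 0.1649]
time: 7.88
tool_pos: [0.5238, -0.2721, 0.2318]
time: 8.3
tool_pos: [0.4734, -0.0869, 0.2847]
time: 8.72
tool_pos: [0.4193, 0.1101, 0.2839]
```

View pics/v3.png

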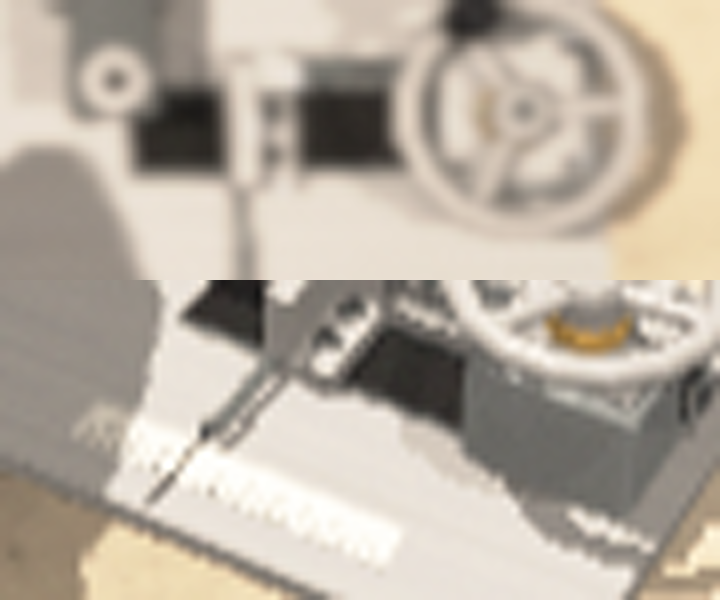

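The side crop shows the pointer tip at (207,430) still meeting the line (200,445)–(150,502). In the top crop the pointer arm is near column 243. I'll measure the offset numerically in the top image.

Run:
```python
from h import *
im=cv2.imread("pics/t3full.png").astype(float).mean(2)
for r in range(214,240):
    w=im[r,344:367]; base=np.median(w); k=np.clip(base-w-12,0,None); 
    i=k.argmax(); sl=slice(max(i-2,0),i+3); c=344+(k[sl]*np.arange(23)[sl]).sum()/max(k[sl].sum(),1e-6)
    z=.01; X=cast("top",(c,r),z); th=.0158; J=np.array([[np.cos(th),np.sin(th)],[-np.sin(th),np.cos(th)]])@(X[:2]-[.4795,-.1402])*1e3
    print(r,"col %.2f depth %.0f"%(c,k.max()),J.round(1))
```

```text
214 col 354.64 depth 45 [-14.3 -65.3]
215 col 354.67 depth 46 [-17.2 -65.3]
216 col 354.69 depth 44 [-20.1 -65.3]
217 col 354.72 depth 42 [-23.  -65.3]
218 col 354.83 depth 42 [-26.  -65.6]
219 col 355.08 depth 45 [-28.9 -66.2]
220 col 355.21 depth 49 [-31.8 -66.5]
221 col 355.20 depth 55 [-34.7 -66.4]
222 col 355.22 depth 58 [-37.6 -66.3]
223 col 355.22 depth 57 [-40.6 -66.3]
224 col 355.20 depth 56 [-43.5 -66.1]
225 col 355.09 depth 57 [-46.4 -65.7]
226 col 354.85 depth 41 [-49.3 -64.9]
227 col 344.00 depth 18 [-51.4 -33.2]
228 col 344.01 depth 22 [-54.3 -33.2]
229 col 344.03 depth 25 [-57.3 -33.1]
230 col 344.14 depth 34 [-60.2 -33.4]
231 col 344.27 depth 46 [-63.1 -33.7]
232 col 344.37 depth 54 [-66.  -33.9]
233 col 344.60 depth 56 [-68.9 -34.5]
234 col 344.74 depth 61 [-71.8 -34.8]
235 col 344.79 depth 65 [-74.7 -34.9]
236 col 344.86 depth 67 [-77.6 -35. ]
237 col 344.87 depth 61 [-80.6 -34.9]
238 col 344.89 depth 53 [-83.5 -34.9]
239 col 344.93 depth 61 [-86.4 -35. ]
```

Run:
```python
from h import *
def run(f,rows,a,b):
    im=cv2.imread(f).astype(float).mean(2); o=[]
    for r in rows:
        w=im[r,a:b]; base=np.median(w); k=np.clip(base-w-8,0,None); 
        i=k.argmax(); sl=slice(max(i-2,0),i+3); c=a+(k[sl]*np.arange(b-a)[sl]).sum()/max(k[sl].sum(),1e-6)
        X=cast("top",(c,r),.01); th=.0158; J=np.array([[np.cos(th),np.sin(th)],[-np.sin(th),np.cos(th)]])@(X[:2]-[.4795,-.1402])*1e3
        o.append((r,round(c,2),int(k.max()),*J.round(1)))
    return o
for x in run("pics/t3full.png",range(226,239),350,360): print(x)
print("line before")
for x in run("pics/top0.png",range(227,239),350,360): print(x)
print("ptr before")
for x in run("pics/top0.png",range(214,229),364,376): print(x)
# side: pointer and line points by darkest per row
im=cv2.imread("pics/s3full.png").astype(float).mean(2)
th=.0158
for r in range(245,264):
    w=im[r,326:346]; i=w.argmin(); k=np.clip(np.median(w)-w-10,0,None); sl=slice(max(i-2,0),i+3)
    c=326+(k[sl]*np.arange(20)[sl]).sum()/max(k[sl].sum(),1e-6)
    X=cast("side",(c,r),.011); J=np.array([[np.cos(th),np.sin(th)],[-np.sin(th),np.cos(th)]])@(X[:2]-[.4795,-.1402])*1e3
    print("side",r,round(c,2),int(k.max()),J.round(1))
```

```text
(226, np.float64(354.86), 34, np.float64(-49.3), np.float64(-65.0))
(227, np.float64(354.2), 10, np.float64(-52.1), np.float64(-63.0))
(228, np.float64(353.48), 3, np.float64(-55.0), np.float64(-60.7))
(229, np.float64(353.15), 2, np.float64(-57.9), np.float64(-59.7))
(230, np.float64(353.0), 1, np.float64(-60.8), np.float64(-59.2))
(231, np.float64(353.06), 2, np.float64(-63.7), np.float64(-59.3))
(232, np.float64(353.3), 5, np.float64(-66.6), np.float64(-59.9))
(233, np.float64(353.42), 13, np.float64(-69.5), np.float64(-60.2))
(234, np.float64(353.37), 21, np.float64(-72.4), np.float64(-59.9))
(235, np.float64(353.38), 21, np.float64(-75.3), np.float64(-59.9))
(236, np.float64(353.39), 18, np.float64(-78.2), np.float64(-59.8))
(237, np.float64(353.44), 6, np.float64(-81.1), np.float64(-59.9))
(238, np.float64(350.0), 0, np.float64(-83.8), np.float64(-49.8))
line before
(227, np.float64(350.0), 0, np.float64(-51.8), np.float64(-50.7))
(228, np.float64(353.0), 0, np.float64(-55.0), np.float64(-59.4))
(229, np.float64(353.32), 4, np.float64(-57.9), np.float64(-60.2))
(230, np.float64
[... 1555 characters left out ...]
104.7))
(228, np.float64(364.0), 0, np.float64(-55.7), np.float64(-91.4))
side 245 343.71 108 [ -6.7 -64.6]
side 246 344.06 96 [ -9.4 -67.2]
side 247 341.99 90 [-15.3 -64.4]
side 248 340.98 74 [-19.8 -64.1]
side 249 340.09 89 [-24.1 -63.9]
side 250 339.46 82 [-28.  -64.3]
side 251 339.01 83 [-31.7 -65.1]
side 252 337.17 83 [-37.1 -63. ]
side 253 335.96 110 [-41.7 -62.1]
side 254 335.74 126 [-45.  -63.4]
side 255 338.12 70 [-45.  -70.3]
side 256 333.0 44 [-54.5 -61.1]
side 257 332.67 28 [-57.9 -62.2]
side 258 332.0 59 [-61.7 -62.5]
side 259 330.64 113 [-66.4 -61.4]
side 260 330.11 108 [-70. -62.]
side 261 329.35 84 [-73.8 -62.2]
side 262 328.54 59 [-77.7 -62.2]
side 263 326.9 24 [-82.7 -60.5]
```

Run:
```python
from h import *
im=cv2.imread("pics/side0.png");m=(im.max(2)<120).astype(np.uint8); m[:150]=0;m[215:]=0;m[:,:172]=0;m[:,252:]=0
m=cv2.morphologyEx(m,cv2.MORPH_OPEN,np.ones((3,3)))
c=max(cv2.findContours(m,0,2)[0],key=cv2.contourArea);h=cv2.approxPolyDP(cv2.convexHull(c),1.2,True)[:,0];print(h.tolist())
# predicted corners for hypothesised pose
for o,yaw in(((.490,.281),np.pi-.19),((.4895,.279),np.pi-.185)):
    R=np.array([[np.cos(yaw),-np.sin(yaw)],[np.sin(yaw),np.cos(yaw)]]); o=np.array(o)-R@[-.004,0]
    for n in("side","top"):
        print(n,{k:proj(n,np.r_[o+R@np.array(k[:2])/1e3,k[2]/1e3]).round(1).tolist() for k in[(31,125,12),(31,-125,12),(31,125,22),(31,-125,22),(-39,125,30),(-39,-125,30),(-39,125,7),(0,-125,46),(0,125,46)]})
```

```text
[[183, 166], [194, 159], [199, 160], [245, 190], [244, 199], [230, 207], [221, 205], [183, 170]]
side {(31, 125, 12): [225.3, 206.5], (31, -125, 12): [179.1, 174.1], (31, 125, 22): [224.8, 203.8], (31, -125, 22): [178.4, 171.5], (-39, 125, 30): [243.9, 190.9], (-39, -125, 30): [196.8, 160.7], (-39, 125, 7): [244.9, 197.1], (0, -125, 46): [185.3, 161.3], (0, 125, 46): [232.3, 192.3]}
top {(31, 125, 12): [227.7, 226.7], (31, -125, 12): [143.9, 211.2], (31, 125, 22): [227.1, 226.7], (31, -125, 22): [142.7, 211.0], (-39, 125, 30): [231.3, 202.7], (-39, -125, 30): [146.8, 187.2], (-39, 125, 7): [232.7, 203.2], (0, -125, 46): [142.0, 200.0], (0, 125, 46): [227.6, 215.8]}
side {(31, 125, 12): [226.0, 206.8], (31, -125, 12): [179.3, 174.4], (31, 125, 22): [225.4, 204.0], (31, -125, 22): [178.6, 171.8], (-39, 125, 30): [244.4, 191.0], (-39, -125, 30): [196.9, 161.0], (-39, 125, 7): [245.4, 197.3], (0, -125, 46): [185.5, 161.6], (0, 125, 46): [232.9, 192.5]}
top {(31, 125, 12): [228.5, 226.7], (31, -125, 12): [144.6, 211.6], (31, 125, 22): [227.8, 226.6], (31, -125, 22): [143.4, 211.4], (-39, 125, 30): [232.0, 202.7], (-39, -125, 30): [147.4, 187.5], (-39, 125, 7): [233.4, 203.2], (0, -125, 46): [142.6, 200.4], (0, 125, 46): [228.4, 215.8]}
```

Run:
```python
import cv2,numpy as np
a=cv2.imread("pics/side0.png")[148:218,172:256];b=cv2.imread("pics/top0.png")[180:240,132:248]
a=cv2.resize(a,None,fx=4,fy=4,interpolation=2);b=cv2.resize(b,None,fx=4,fy=4,interpolation=2)
W=np.zeros((280,800,3),np.uint8);W[:,:336]=a;W[:240,336:]=b;cv2.imwrite("pics/c4.png",W)
```

```text
(no output)
```

View pics/c4.png

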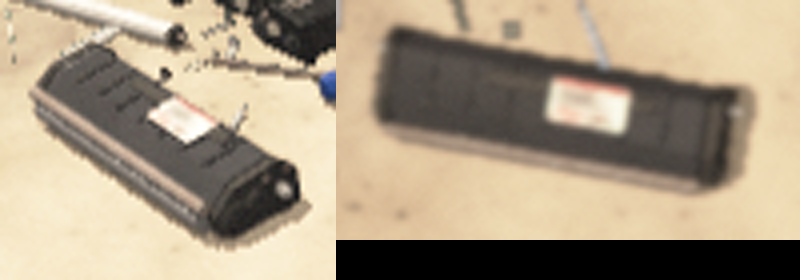

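c4 shows the cartridge's front lower edge at about (385,135)–(700,190) in the top half and the end stub at (285,190) in the side half. The hypothesised pose (centre about (0.490, 0.281), yaw −0.185) fits to about 1 px.

```bash
python3 -m creep '[[0,0,0.1,0.03,0,0,0.085],[0,0,0.1,0.03,0,0,0.085],[0,0,0,0,0,0,0.085],[0,0,0,0,0,0,0.085]]'
cat >> h.py <<'E'
def go(p):
    s=manip.read_state(); R=Ro.from_quat(s["eef_rot"]); y=R.as_matrix()[:,1]
    print("tool delta mm",R.inv().apply(np.array(p)-s["tool_pos"])*1e3,"yaw",np.arctan2(y[1],y[0]),"t",s["time"])
E
python3 -c "
from h import *
go([.491,.281,.14]); print(cast('top',(255.4,252.5),.015),cast('top',(240,161),.03))"
```

```text
time: 9.45
tool_pos: [0.4231, 0.1676, 0.2834]
eef_rot: [0.769, 0.639, -0.0, 0.0]
ft_force: [0.7, -0.5, -0.6]
grip_width: 0.0851
grasp_force: 0.0
tool delta mm [123.979   46.073  143.3278] yaw -0.18350937927535368 t 9.45
[0.3568 0.0835 0.015 ] [0.6223 0.1271 0.03  ]
```

```bash
python3 -m creep '[[0,0,0,0.031,0.0115,0,0.085],[0,0,0,0.031,0.0115,0.01,0.085],[0,0,0,0.031,0.0115,0.03,0.085],[0,0,0,0.031,0.0115,0.035,0.085],[0,0,0,0,0,0.035,0.085]]' | head -2
python3 -m creep '[[0,0,0,0,0,0.03,0.085],[0,0,0,0,0,0,0.085],[0,0,0,0,0,0,0.085]]'
python3 - <<'E'
from h import *
go([.491,.281,.07])
b=manip.read_camera("side"); cv2.imwrite("pics/v5.png",cv2.resize(b[100:220,140:290],(750,600),interpolation=cv2.INTER_CUBIC)[:,:,::-1])
E
```

```text
time: 9.87
tool_pos: [0.4921, 0.2787, 0.1805]
time: 10.12
tool_pos: [0.4859, 0.2733, 0.1488]
eef_rot: [0.77, 0.639, -0.003, -0.0]
ft_force: [0.2, 0.3, 0.5]
grip_width: 0.0851
grasp_force: 0.0
tool delta mm [ 8.7771  3.8955 78.7671] yaw -0.18555798364551424 t 10.1167
```

View pics/v5.png

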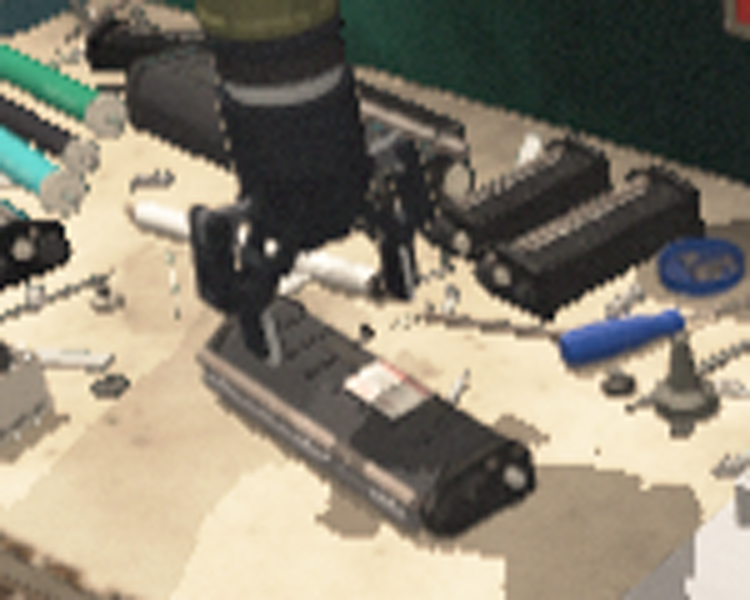

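The picture shows the open gripper over the cartridge's middle, near finger tip at (268,355) and far finger at (400,290). The cartridge lies flat with its stub at (515,475).

```bash
python3 -m creep '[[0,0,0,0.009,0.004,0.01,0.085],[0,0,0,0,0,0.02,0.085],[0,0,0,0,0,0.015,0.085],[0,0,0,0,0,0,0.085]]' 
python3 -m creep '[[0,0,0,0,0,0.01,0.085],[0,0,0,0,0,0.01,0.085],[0,0,0,0,0,0.01,0.085],[0,0,0,0,0,0,0.085],[0,0,0,0,0,0,0.085]]'
```

```text
time: 10.5
tool_pos: [0.4926, 0.2837, 0.1045]
eef_rot: [0.769, 0.639, -0.0, -0.0]
ft_force: [-0.2, -0.9, -0.7]
grip_width: 0.0849
grasp_force: 0.0
time: 10.92
tool_pos: [0.492, 0.2835, 0.0747]
eef_rot: [0.769, 0.639, -0.001, -0.0]
ft_force: [-0.2, 0.1, -0.7]
grip_width: 0.0852
grasp_force: 0.0
```

```bash
python3 -m creep '[[0,0,0,0,0,0.005,0.085],[0,0,0,0,0,0.004,0.085],[0,0,0,0,0,0,0.085]]' |sed -n '1,4p'
python3 -m creep '[[0,0,0,0,0,0,0.05],[0,0,0,0,0,0,0.05],[0,0,0,0,0,0,0.05],[0,0,0,0,0,0,0.05]]' 70
python3 -m creep '[[0,0,0,0,0,0,0.05],[0,0,0,0,0,0,0.05]]'
```

```text
time: 11.17
tool_pos: [0.4922, 0.2836, 0.0656]
eef_rot: [0.769, 0.639, -0.0, -0.0]
ft_force: [0.4, -0.6, -0.9]
time: 11.5
tool_pos: [0.4937, 0.284, 0.0672]
eef_rot: [0.769, 0.639, 0.001, 0.001]
ft_force: [1.2, -1.2, 5.3]
grip_width: 0.0684
grasp_force: 79.9
time: 11.67
tool_pos: [0.4937, 0.284, 0.0672]
eef_rot: [0.769, 0.639, 0.001, 0.001]
ft_force: [1.9, -1.4, 6.1]
grip_width: 0.0689
grasp_force: 80.0
```

```bash
python3 -m creep '[[0,0,0,0,0,-0.01,0.05],[0,0,0,0,0,-0.02,0.05],[0,0,0,0,0,-0.02,0.05],[0,0,0,0,0,-0.02,0.05],[0,0,0,0,0,0,0.05]]' |sed -n '1,6p'
python3 -m creep '[[0,0,-0.05,0,0,0,0.05],[0,0,-0.05,0,0,0,0.05],[0,0,-0.05,0,0,0,0.05],[0,0,-0.05,0,0,0,0.05],[0,0,0,0,0,0,0.05]]'
python3 -c "
from h import *
go([.440,-.061,.137])"
```

```text
time: 12.08
tool_pos: [0.4934, 0.2848, 0.1394]
eef_rot: [0.769, 0.639, 0.002, -0.0]
ft_force: [0.4, 0.8, -2.8]
grip_width: 0.0688
grasp_force: 80.6
time: 12.5
tool_pos: [0.491, 0.2833, 0.1346]
eef_rot: [0.701, 0.713, -0.002, -0.001]
ft_force: [0.6, -0.5, -2.8]
grip_width: 0.0689
grasp_force: 80.4
tool delta mm [-343.3629  -56.8871   -1.7621] yaw 0.01701688365335135 t 12.5
```

```bash
python3 -m creep '[[0,0,0,-0.015,-0.006,0,0.05],[0,0,0,-0.03,-0.008,0,0.05],[0,0,0,-0.03,-0.008,0,0.05],[0,0,0,-0.03,-0.008,0,0.05],[0,0,0,-0.03,-0.008,0,0.05]]' |sed -n '1,2p'
python3 -m creep '[[0,0,0,-0.03,-0.007,0,0.05],[0,0,0,-0.03,-0.006,0,0.05],[0,0,0,-0.03,-0.006,0,0.05],[0,0,0,-0.03,0,0,0.05],[0,0,0,-0.03,0,0,0.05]]' |sed -n '1,2p'
python3 -m creep '[[0,0,0,-0.03,0,0,0.05],[0,0,0,-0.02,0,0,0.05],[0,0,0,-0.008,0,0,0.05],[0,0,0,0,0,0,0.05],[0,0,0,0,0,0,0.05]]'
python3 - <<'E'
from h import *
go([.440,-.061,.137])
a=np.mean([manip.read_camera("top") for _ in range(3)],0).astype(np.uint8); b=np.mean([manip.read_camera("side") for _ in range(3)],0).astype(np.uint8)
cv2.imwrite("pics/t6.png",a[:,:,::-1]);cv2.imwrite("pics/s6.png",b[:,:,::-1])
# right end of cartridge in side view: dark hull
m=(b.max(2)<95).astype(np.uint8)[150:290,220:420]
n,l,st,ce=cv2.connectedComponentsWithStats(m); print([(s.tolist(),c.round().tolist()) for s,c in zip(st,ce) if s[4]>120])
E
```

```text
time: 12.92
tool_pos: [0.455, 0.147, 0.1352]
time: 13.33
tool_pos: [0.4382, -0.0032, 0.1355]
time: 13.75
tool_pos: [0.4404, -0.0597, 0.1357]
eef_rot: [0.702, 0.712, 0.0, -0.001]
ft_force: [0.8, 1.0, -3.0]
grip_width: 0.0687
grasp_force: 80.5
tool delta mm [-1.3051 -0.4027 -1.2637] yaw 0.01472632604877396 t 13.75
[([0, 0, 200, 140, 18497], [101.0, 78.0]), ([13, 0, 154, 89, 4505], [83.0, 45.0]), ([93, 0, 107, 39, 2924], [155.0, 17.0]), ([133, 90, 16, 15, 141], [141.0, 97.0]), ([0, 106, 85, 34, 1700], [30.0, 127.0])]
```

```bash
python3 -m creep '[[0,0,0,0,0,0.02,0.05],[0,0,0,0,0,0.02,0.05],[0,0,0,0,0,0.012,0.05],[0,0,0,0,0,0,0.05],[0,0,0,0,0,0,0.05]]' 
python3 -m creep '[[0,0,0,0,0,0.003,0.05],[0,0,0,0,0,0,0.05]]' | sed -n '2,4p'
python3 -m creep '[[0,0,0,0,0,0.002,0.05],[0,0,0,0,0,0,0.05]]' | sed -n '2,4p'
```

```text
time: 14.47
tool_pos: [0.4404, -0.0596, 0.0839]
eef_rot: [0.701, 0.713, -0.001, -0.001]
ft_force: [-0.3, 0.1, -2.8]
grip_width: 0.0687
grasp_force: 80.5
tool_pos: [0.4417, -0.06, 0.0818]
eef_rot: [0.701, 0.713, 0.0, 0.001]
ft_force: [0.5, 0.0, -3.2]
tool_pos: [0.4413, -0.0601, 0.0796]
eef_rot: [0.701, 0.713, 0.0, 0.0]
ft_force: [-0.1, -0.3, -3.1]
```

```bash
for i in 1; do python3 -m creep '[[0,0,0,0,0,0.0015,0.05],[0,0,0,0,0,0,0.05]]' | sed -n '2,4p'; python3 -m creep '[[0,0,0,0,0,0.001,0.05],[0,0,0,0,0,0,0.05]]' | sed -n '2,4p'; python3 -m creep '[[0,0,0,0,0,0.001,0.05],[0,0,0,0,0,0,0.05]]' | sed -n '2,4p'; done
```

```text
tool_pos: [0.441, -0.0602, 0.0778]
eef_rot: [0.701, 0.713, 0.0, 0.0]
ft_force: [1.2, 0.3, -2.1]
tool_pos: [0.4411, -0.0601, 0.077]
eef_rot: [0.701, 0.713, 0.0, 0.0]
ft_force: [-0.5, 1.2, 0.2]
tool_pos: [0.4411, -0.0601, 0.0769]
eef_rot: [0.701, 0.713, 0.0, 0.0]
ft_force: [-3.4, 1.6, 11.5]
```

```bash
python3 -m creep '[[0,0,0,0,0,-0.0008,0.05],[0,0,0,0,0.01,0,0.05],[0,0,0,0,0.012,0,0.05],[0,0,0,0,0.012,0,0.05],[0,0,0,0,0,0,0.05]]' | sed -n '1,4p'
python3 -m creep '[[0,0,0,0,0.009,0,0.05],[0,0,0,0,0.007,0,0.05],[0,0,0,0,0,0,0.05]]' | sed -n '2,4p'
```

```text
time: 15.72
tool_pos: [0.4747, -0.0597, 0.0774]
eef_rot: [0.702, 0.713, -0.0, -0.0]
ft_force: [2.6, -1.3, -2.8]
tool_pos: [0.4886, -0.0593, 0.0769]
eef_rot: [0.702, 0.713, -0.002, -0.002]
ft_force: [-8.4, -0.2, 10.5]
```

```bash
python3 -m creep '[[0,0,0,0,0,-0.0006,0.05],[0,0,0,-0.003,0,0,0.05],[0,0,0,-0.003,0,0,0.05],[0,0,0,0,0,0,0.05]]' | sed -n '2,4p'
python3 -m creep '[[0,0,0,-0.001,0,0,0.05],[0,0,0,-0.001,0,0,0.05],[0,0,0,0,0,0,0.05]]' | sed -n '2,4p'
```

```text
tool_pos: [0.492, -0.0659, 0.0769]
eef_rot: [0.702, 0.713, 0.0, 0.001]
ft_force: [0.6, -0.9, -2.2]
tool_pos: [0.4912, -0.0676, 0.0769]
eef_rot: [0.702, 0.713, -0.0, 0.0]
ft_force: [-0.2, 0.4, -3.4]
```

```bash
for i in 1 2 3 4 5; do python3 -m creep '[[0,0,0,-0.001,0,0,0.05],[0,0,0,0,0,0,0.05]]' | sed -n '2p;4p' ; done
```

```text
tool_pos: [0.491, -0.0685, 0.077]
ft_force: [-0.3, 0.3, -2.4]
tool_pos: [0.491, -0.0694, 0.0771]
ft_force: [-0.8, -0.8, -3.8]
tool_pos: [0.491, -0.0704, 0.0771]
ft_force: [0.4, 0.5, -2.6]
tool_pos: [0.4911, -0.0714, 0.0771]
ft_force: [0.3, -0.3, -3.1]
tool_pos: [0.4911, -0.0724, 0.0771]
ft_force: [-0.6, 0.0, -3.3]
```

```bash
for i in 1 2 3; do python3 -m creep '[[0,0,0,-0.0008,0,0,0.05],[0,0,0,0,0,0,0.05]]' | sed -n '2p;4p' ; done
```

```text
tool_pos: [0.4912, -0.0732, 0.0771]
ft_force: [-0.3, -0.5, -3.0]
tool_pos: [0.4912, -0.074, 0.0771]
ft_force: [-0.4, -0.3, -3.8]
tool_pos: [0.4912, -0.0748, 0.0771]
ft_force: [-0.5, 0.1, -3.5]
```

```bash
for i in 1 2 3 4; do O=$(python3 -m creep '[[0,0,0,-0.0008,0,0,0.05],[0,0,0,0,0,0,0.05]]' | sed -n '2p;4p'); echo "$O"; done
```

```text
tool_pos: [0.4912, -0.0752, 0.0772]
ft_force: [-0.8, 2.2, -2.9]
tool_pos: [0.4912, -0.0753, 0.0772]
ft_force: [-0.7, 4.8, -1.6]
tool_pos: [0.4911, -0.0754, 0.0772]
ft_force: [-0.4, 7.2, -2.0]
tool_pos: [0.4911, -0.0755, 0.0772]
ft_force: [-0.1, 10.1, -0.2]
```

```bash
python3 -m creep '[[0,0,0,0.002,0,0,0.05],[0,0,0,0,0.002,0,0.05],[0,0,0,0,0.002,0,0.05],[0,0,0,0,0,0,0.05]]' | sed -n '2,4p'
for i in 1 2 3; do python3 -m creep '[[0,0,0,0,0.001,0,0.05],[0,0,0,0,0,0,0.05]]' | sed -n '2p;4p'; done
```

```text
tool_pos: [0.492, -0.0752, 0.077]
eef_rot: [0.702, 0.713, -0.002, -0.003]
ft_force: [-7.5, 4.0, 6.8]
tool_pos: [0.4922, -0.0752, 0.077]
ft_force: [-9.7, 4.3, 9.2]
tool_pos: [0.4924, -0.0752, 0.077]
ft_force: [-9.9, 4.2, 11.6]
tool_pos: [0.4928, -0.0752, 0.077]
ft_force: [-12.1, 3.7, 13.2]
```

```bash
python3 -m creep '[[0,0,0,0,0,-0.0015,0.05],[0,0,0,0,0,0,0.05],[0,0,0,0,0,0,0.05]]' | sed -n '2,4p'
python3 -c "
from h import *
s=manip.read_state(); print(s['moment'],s['q'],s['grip_width'])"
```

```text
tool_pos: [0.4968, -0.0752, 0.0781]
eef_rot: [0.702, 0.713, -0.0, -0.002]
ft_force: [-2.7, 5.6, -2.7]
[ 0.8046  0.5938 -0.3519] [-0.1508  0.4329 -0.5456  0.5954  0.0014  1.4044] 0.06874847467368793
```

```bash
for i in 1 2 3 4; do python3 -m creep '[[0,0,0,0,0.001,0,0.05],[0,0,0,0,0,0,0.05]]' | sed -n '2p;4p'; done
```

```text
tool_pos: [0.498, -0.0752, 0.078]
ft_force: [-3.3, 4.1, -2.9]
tool_pos: [0.4991, -0.0751, 0.0779]
ft_force: [-2.2, 5.4, -3.5]
tool_pos: [0.5001, -0.0751, 0.0779]
ft_force: [-3.5, 4.4, -3.6]
tool_pos: [0.5011, -0.0751, 0.0779]
ft_force: [-3.0, 4.5, -2.7]
```

```bash
for i in 1 2 3 4; do python3 -m creep '[[0,0,0,0,0.001,0,0.05],[0,0,0,0,0,0,0.05]]' | sed -n '2p;4p'; done
```

```text
tool_pos: [0.5021, -0.0751, 0.0779]
ft_force: [-2.2, 5.1, -4.0]
tool_pos: [0.5022, -0.0751, 0.0778]
ft_force: [-4.3, 4.2, -1.1]
tool_pos: [0.5022, -0.0751, 0.0778]
ft_force: [-6.6, 3.8, 0.2]
tool_pos: [0.5023, -0.075, 0.0777]
ft_force: [-8.5, 4.4, 2.9]
```

```bash
python3 -m creep '[[0,0,0,0,-0.002,0.0012,0.05],[0,0,0,0,0,0,0.05]]' | sed -n '2,4p'
python3 -m creep '[[0,0,0,0,0,0.0006,0.05],[0,0,0,0,0,0,0.05]]' | sed -n '2,4p'
python3 -m creep '[[0,0,0,-0.001,0.002,0,0.05],[0,0,0,0,0.002,0,0.05],[0,0,0,0,0,0,0.05]]' | sed -n '2,4p'
python3 -c "
from h import *
s=manip.read_state(); print(s['moment'],s['grip_width'],s['time'])"
```

```text
tool_pos: [0.5021, -0.075, 0.077]
eef_rot: [0.701, 0.713, -0.001, -0.002]
ft_force: [-5.6, 5.1, 1.8]
tool_pos: [0.5021, -0.075, 0.0769]
eef_rot: [0.702, 0.713, -0.001, -0.002]
ft_force: [-6.2, 5.4, 6.6]
tool_pos: [0.5025, -0.0752, 0.077]
eef_rot: [0.701, 0.713, -0.003, -0.005]
ft_force: [-16.9, 7.6, 17.0]
[ 1.1585  2.0932 -0.3322] 0.06871095998771802 21.55
```

```bash
python3 -m creep '[[0,0,0,0,0,-0.0008,0.05],[0,0,0,-0.0006,0.001,0,0.05],[0,0,0,0,0,0,0.05]]' | sed -n '2,6p'
cat >> h.py <<'E'
def rep():
    s=manip.read_state(); M=Ro.from_quat(s["eef_rot"]).as_matrix()
    print("t %.2f"%s["time"],"F",s["ft_force"],"M",s["moment"],"tool z",M[:,2],"yaw %.4f"%np.arctan2(M[1,1],M[0,1]),"pos",s["tool_pos"],"g",s["grasp_force"])
E
python3 - <<'E'
from h import *
rep()
b=np.mean([manip.read_camera("side") for _ in range(4)],0); o=cv2.imread("pics/s3full.png")[:,:,::-1].astype(float)
cv2.imwrite("pics/s8.png",b[:,:,::-1].astype(np.uint8))
# pointer region: compare with the picture after setting, per-row dark column
for im in(o,b):
    g=im.mean(2); L=[]
    for r in range(249,263):
        w=g[r,326:346]; k=np.clip(np.median(w)-w-10,0,None); i=k.argmax(); sl=slice(max(i-2,0),i+3)
        L.append(round(326+(k[sl]*np.arange(20)[sl]).sum()/max(k[sl].sum(),1e-6),1))
    print(L)
E
```

```text
tool_pos: [0.5025, -0.0752, 0.0771]
eef_rot: [0.701, 0.713, -0.003, -0.006]
ft_force: [-15.7, 7.8, 13.8]
grip_width: 0.0688
grasp_force: 80.3
t 21.80 F [-15.7372   7.8351  13.7516] M [ 1.303   2.0853 -0.3517] tool z [-0.0126  0.0048 -0.9999] yaw 0.0160 pos [ 0.5025 -0.0752  0.0771] g 80.29656453989446
[np.float64(340.1), np.float64(339.5), np.float64(339.0), np.float64(337.2), np.float64(336.0), np.float64(335.7), np.float64(338.1), np.float64(333.0), np.float64(332.7), np.float64(332.0), np.float64(330.6), np.float64(330.1), np.float64(329.4), np.float64(328.5)]
[np.float64(340.0), np.float64(339.2), np.float64(338.2), np.float64(337.2), np.float64(336.3), np.float64(335.9), np.float64(335.0), np.float64(333.1), np.float64(332.6), np.float64(332.0), np.float64(330.6), np.float64(329.9), np.float64(329.3), np.float64(328.4)]
```

```bash
python3 -m creep '[[-0.02,-0.006,0,0,0,-0.0005,0.05],[0,0,0,-0.001,0,0,0.05],[0,0,0,-0.001,0,0,0.05],[0,0,0,0,0,0,0.05]]' | sed -n '2p'
python3 -c "
from h import *
rep()"
```

```text
tool_pos: [0.5016, -0.0753, 0.0769]
t 22.33 F [-14.9556  15.2987  11.1947] M [ 2.5911  2.9058 -0.6028] tool z [ 0.0057  0.0045 -1.    ] yaw 0.0165 pos [ 0.5016 -0.0753  0.0769] g 81.43516480922699
```

```bash
python3 -m creep '[[0.006,-0.004,0,0,0.002,0,0.05],[0,0,0,0,0.001,0,0.05],[0,0,0,0,0,0,0.05],[0,0,0,0,0,0,0.05]]' | sed -n '2p'
python3 - <<'E'
from h import *
rep()
b=np.mean([manip.read_camera("side") for _ in range(4)],0); o=cv2.imread("pics/s3full.png")[:,:,::-1].astype(float)
cv2.imwrite("pics/s9.png",b[:,:,::-1].astype(np.uint8)); rep()
for im in(o,b):
    g=im.mean(2); L=[]
    for r in range(249,263):
        w=g[r,326:346]; k=np.clip(np.median(w)-w-10,0,None); i=k.argmax(); sl=slice(max(i-2,0),i+3)
        L.append(float(round(326+(k[sl]*np.arange(20)[sl]).sum()/max(k[sl].sum(),1e-6),1)))
    print(L)
# cart end / stop gap: dark profile along jig y at stop height, jig x=-5..-12 (front part of end), z=35mm
th=.0158;R=np.array([[np.cos(th),-np.sin(th)],[np.sin(th),np.cos(th)]]);T=np.array([.4815,-.1405])
g=b.mean(2).astype(np.float32)
for x,z in((-10,35),(-12,25),(-12,15)):
    P=np.array([proj("side",np.r_[T+R@[x/1e3,y/1e3],z/1e3]) for y in range(-72,-40,2)],np.float32)
    print(x,z,cv2.remap(g,P[:,0:1],P[:,1:2],1).ravel().astype(int))
E
```

```text
tool_pos: [0.5023, -0.0751, 0.0769]
t 22.67 F [-21.7872  14.9671  17.9523] M [ 2.6312  3.2419 -0.638 ] tool z [-0.0048  0.0003 -1.    ] yaw 0.0164 pos [ 0.5023 -0.0751  0.0769] g 80.84674453362823
t 22.87 F [-20.4967  13.8812  16.9283] M [ 2.6932  3.295  -0.6239] tool z [-0.0047  0.0003 -1.    ] yaw 0.0164 pos [ 0.5022 -0.0751  0.0769] g 80.8661340828985
[340.1, 339.5, 339.0, 337.2, 336.0, 335.7, 338.1, 333.0, 332.7, 332.0, 330.6, 330.1, 329.4, 328.5]
[340.0, 339.2, 338.2, 337.2, 336.3, 335.8, 335.1, 333.1, 332.6, 332.0, 330.6, 329.9, 329.3, 328.4]
-10 35 [121 122 120 121 122 106  52  51  55  56  57  66  84 102 106 104]
-12 25 [121 123 122 122 122  73  43  43  40  38  38  44  54  72  82  89]
-12 15 [122 113  94  84  87  82  76  73  77  78  81  87  86  81  77  81]
```

```bash
python3 -m creep '[[0,0,0.008,0,0,0,0.05],[0,0,0,0,0,0,0.05],[0,0,0,0,0,0,0.05]]' | sed -n '1p'
python3 -c "
from h import *
rep()"
```

```text
time: 23.12
t 23.12 F [-21.5173  13.4568  16.303 ] M [2.4612 3.2873 1.0056] tool z [-0.0048 -0.0004 -1.    ] yaw 0.0130 pos [ 0.5023 -0.075   0.0769] g 80.88723314926028
```

```bash
python3 -m creep '[[0,0,-0.004,0,0,0,0.05],[0,0,0,0,0,0,0.05],[0,0,0,0,0,0,0.05],[0,0,0,0,0,0,0.05]]' | sed -n '1p'
python3 - <<'E'
from h import *
rep()
a=manip.read_camera("top"); p=cv2.imread("pics/top0.png")[:,:,::-1]
d=np.abs(a.astype(int)-p).max(2)
for n,(c,r) in dict(gear=(255,252),nozzle=(240,161),driver=(368,170),drvtip=(420,163),brush=(459,205)).items(): print(n,d[r-5:r+6,c-5:c+6].mean().round(1))
E
```

```text
time: 23.45
t 23.45 F [-20.7355  14.2679  17.2844] M [2.6219 3.2221 0.1929] tool z [-0.0048 -0.     -1.    ] yaw 0.0147 pos [ 0.5023 -0.075   0.0769] g 80.8377675153315
gear 22.5
nozzle 6.3
driver 7.0
drvtip 9.6
brush 10.2
```

Run:
```python
import cv2,numpy as np
a=cv2.imread("pics/side0.png",0)[225:242,222:241];b=cv2.imread("pics/s9.png",0)[215:252,212:251]
r=cv2.matchTemplate(b,a,cv2.TM_CCOEFF_NORMED);print(cv2.minMaxLoc(r),"expected (10,10)")
from cell import manip
print(manip.job_done())
```

```text
(-0.40200182795524597, 0.9860084652900696, (0, 16), (10, 10)) expected (10,10)
the job is handed in; nothing more can be done
None
```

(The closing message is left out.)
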